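Swap the broken label holder on the pigment shelf

ROBOT

A 6-joint arm with a two-finger parallel gripper is mounted at the origin on the work surface. World frame = base frame: x ahead of the robot, y to its left, z up, the work surface at z = 0. Lengths are in m, angles in rad, forces in N, time in s.
With the tool pointing down it reaches from about 0.375 to 0.975 m from the base axis. Payload 3.8 kg.
Tool frame: the origin (TCP) lies at the very end of the fingers, on their centre line; the grasp point (between the pads) lies 19 mm behind it; z points along the fingers, y is the line along which they close (so a half turn about z gives the same grasp; the last joint's range is limited). The gripper opens to 88 mm and grips with 3 to 60 N. Pads are 18 mm wide; open, the fingers measure 123 mm over their backs; the gripper's body (75 mm by 187 mm) begins 45 mm behind the grasp point.
Start: joints at [-1.307, 0.264, 1.604, -0, 1.274, -0.037], TCP at [0.2, -0.645, 0.239] pointing down, gripper open.
Joint ranges: [-2.63, 2.63], [-0.94, 2.18], [0.31, 2.57], [-1.31, 4.45], [0, 2.66], [-2.55, 2.55]. Speed limits (rad/s): [2.57, 2.57, 3.14, 3.14, 3.14, 3.14].

INTERFACE

Orientations are given as a rotation vector (axis times angle).
In Python, from bench import env gives the robot as it stands. Calls block until the motion is done:
- env.move_pose(position, orientation): joint-space move of the TCP to a pose.
- env.move_l(position, max_speed=0.15, rot=None): straight line of the TCP; rot=None keeps the orientation; max_speed is the mean speed in m/s.
- env.movej(angles): joint-space move.
- env.command_gripper(opening, grip_force=None): finger opening in m; grip_force is the grip in N (None keeps the last); returns when the fingers have stopped.
- env.hold(seconds).
- env.solve_ik(position, orientation): joint angles nearest the present ones, or None.
- env.read_camera(name): name is "side" or "top"; returns a dict with "image" (420x560x3 uint8, red, green, blue), "intrinsics" (3x3 intrinsics, pixels), "dist_coeffs" ([k1, k2, p1, p2, k3] as OpenCV has them; the pictures are not rectified), "R" (3x3) and "t" (3): a world point X has camera coordinates R X + t. Camera axes: x right, y down, z forward; pixel columns grow to the right and rows downward; lengths in m; the calibration is good to about 2 mm. A picture is of the moment at which its call begins. There is no depth.
A pose or a line that the arm cannot do raises env.Unreachable and nothing moves.
- env.close_job(): hands the job in; it is judged then, once.
Readings, each from a call of its own:
- env.get_clock(): time.
- env.get_joint_positions(): joint angles.
- env.get_joint_velocities(): joint speeds.
- env.get_tau(): joint torques, N m.
- env.get_tool_pos(): TCP position.
- env.get_tool_rot(): TCP orientation.
- env.get_wrist_force(): force on the tool from outside, world axes, zero at the start.
- env.get_ft_torque(): the same for the moment, N m.
- env.get_opening(): finger opening in m.
- env.get_grasp_force(): force on a finger pad.
Only numpy, scipy, OpenCV 4.12 (cv2) and the standard library are available. Lean on these libraries where they do the work, as an engineer would, in place of code of your own. Each camera call takes 0.05 s, during which the arm holds its last target. There are 200 camera calls.

TASK

The metal label holder on the front edge of the low pigment shelf has a broken corner: pull it out and drop it in the white reject box. Then take the whole holder of the same width from the wooden spares stand, slide it tongue down into the empty place behind the shelf lip, and push it fully home against the springy pad you feel at the bottom. Finish while still holding it pressed down, do not let go, and leave the narrow spare, the jars and the yellow pot as they stand.

Things in the scene. Friction and masses are not known exactly. Their poses are not given: they have to be found in the camera images.
- bay (a point): Mouth of the slot at the shelf's front edge, between aluminium lip (-x side) and shelf edge, open upward: 9 mm wide (x), 78 mm long (y). Point: middle of the slot, 62 mm above the table, where its narrow part begins; above that both sides flare out, to about 20 mm wide at 69 mm height. x across, from lip to shelf; y along; z up. Free pad top lies 10 mm below the point, pressed 16 mm.
- rack: Fixed low plywood riser shelf, 240 mm long (y), reaching from 11 mm before (-x) to 151 mm behind (+x) the middle of the slot; board top 66 mm above the table. Origin: on the table, right under the middle of the slot; x from lip to shelf, y along the slot, z up.
- pad (a joint): Travel of the springy rubber pad at the bottom of the slot: 0 free (top 52 mm above the table), 0.006 m fully pressed at its stop (top 46 mm above the table). Takes 3 N to start moving and 9 N at the stop; it springs back up when released.
- old_grip (a point): Broken label holder, aluminium with white card, upright in the slot, foot on the pad. 62 mm tall; upper part (28 to 62 mm above the foot) 72 mm wide (y), 10 mm thick (x), but the upper corner (y over 14 mm, over 44 mm above the foot) is missing; below it a tongue 66 wide, 5 thick, 28 mm long. Point: 45 mm above the foot, mid-width of the 72 mm. z up from the foot. 30 to 65 g.
- new_grip (a point): Whole label holder, sizes as the broken one, both corners present: 62 mm tall, upper part 72 mm wide (y), 10 mm thick (x); tongue 66 wide, 5 thick, 28 mm long. Upright in one of the stand's two pockets (which one varies). Point: centre of the upper part, 45 mm above the foot. z up from the foot. Front and back are alike. 30 to 65 g.
- small_grip (a point): Narrow spare label holder, 44 mm wide, otherwise alike, in the other pocket of the stand: not wanted, leave it. Point and axes as for the whole holder.
- stand: Fixed wooden spares stand, 60 x 186 x 30 mm (x, y, z), with two pockets end to end along its y, centred 46.5 mm either side of the middle; each 7 mm wide, 78 mm long, floor 10 mm above the table. Origin: centre of its underside.
- tub: Fixed white open reject box, 140 x 140 x 60 mm, walls 4 mm, empty. Origin: centre of its underside, on the table; z up.
- vial_a_mid (a point): Small glass jar, 32 mm across, 52 mm tall, on the riser shelf about 100 mm behind the slot. Point: mid-height.
- vial_b_mid (a point): Second such jar, at the other end of the shelf. Point: mid-height.
- waterpot_mid (a point): Yellow water pot, 84 mm across, 55 mm tall, on the table. Point: on its axis, 26 mm up.
Mind the look-alikes: they are no part of the job. Several things have the shape of the tub; the one meant has the colours described above.

How it is judged:
By the outcome, as a careful person would: the job done as asked, in the order asked, and still so for the second after the job is handed in, while the arm keeps its last pose, push and grip.
It also fails if it takes over 64 s, if anything falls off the work surface, if the arm or the gripper's body presses on something with over 40 N, if the wrist force passes 120 N, or if a joint passes its speed limit or range.

## Working session

There is one attempt and no reset: what is moved stays moved. The work goes in short steps, each a Python script; the robot and the scene stay as the last script left them, time stands still between calls to the robot, and variables do not carry over. Pictures are saved under pics/ and viewed, at most 10 in all, crops included, and the job is handed in when it is done.

```bash
mkdir -p pics; ls; python3 - <<'E'
from bench import env
import cv2,numpy as np
for n in("side","top"):
    c=env.read_camera(n); cv2.imwrite(f"pics/{n}0.png",c["image"][:,:,::-1])
    print(n,c["intrinsics"],c["dist_coeffs"],c["R"],c["t"],-np.array(c["R"]).T@c["t"])
print(env.get_clock(),env.get_tool_rot(),env.get_opening())
E
```

```text
pics
side [[527.61729301   0.         289.42873533]
 [  0.         527.61729301 211.59173115]
 [  0.           0.           1.        ]] [0.06847425 0.         0.         0.         0.        ] [[-0.75727798 -0.65282199  0.01880193]
 [-0.33624344  0.36504108 -0.86815054]
 [ 0.55988428 -0.66375332 -0.49594468]] [0.40632668 0.27525977 0.73200419] [-0.0095811   0.65064808  0.59436078]
top [[420.10452068   0.         279.98198298]
 [  0.         420.10452068 208.02979939]
 [  0.           0.           1.        ]] [0.00921378 0.         0.         0.         0.        ] [[-0.0144302  -0.99974542  0.01734553]
 [-0.99582879  0.01280631 -0.09033837]
 [ 0.09009324 -0.01857678 -0.99576007]] [-0.00857691  0.57623021  0.93111021] [0.48981613 0.00134292 0.97936684]
0.1 [-3.10417348e+00 -4.70469606e-01  3.82307347e-04] 0.08776863024530115
```

View pics/side0.png

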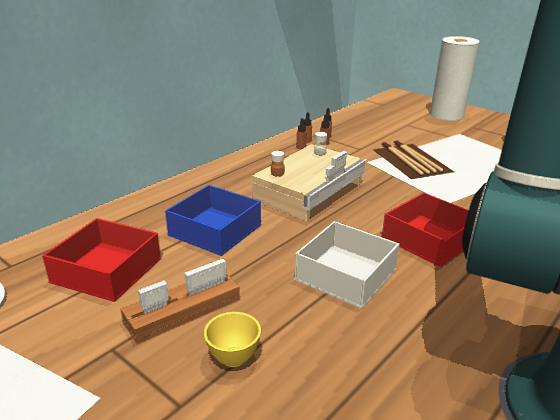

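View pics/top0.png

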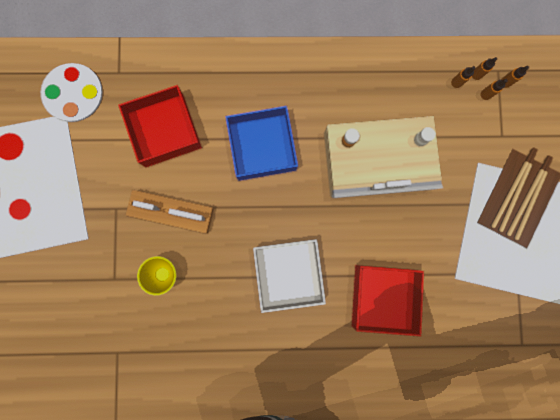

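The side view shows:
- the rack with the broken holder at about (337,165)
- the stand with the narrow holder at (154,297) and the wide one at (206,276)
- the yellow pot at (232,340)

The open boxes in the top view are white (289,275), blue (262,143), red (160,125) and red (388,299). Only the white one at (289,275) fits the reject box. I'll enlarge to confirm.

```bash
python3 - <<'E'
import cv2,numpy as np
s=cv2.imread("pics/side0.png");t=cv2.imread("pics/top0.png")
def crop(i,x,y,w,h): return cv2.resize(i[y:y+h,x:x+w],(400,300),interpolation=cv2.INTER_CUBIC)
m=np.vstack([np.hstack([crop(t,120,180,100,75),crop(t,325,130,120,90)]),np.hstack([crop(s,120,252,124,93),crop(s,285,140,100,75)])])
cv2.imwrite("pics/m1.png",m)
E
```

```text
(no output)
```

View pics/m1.png

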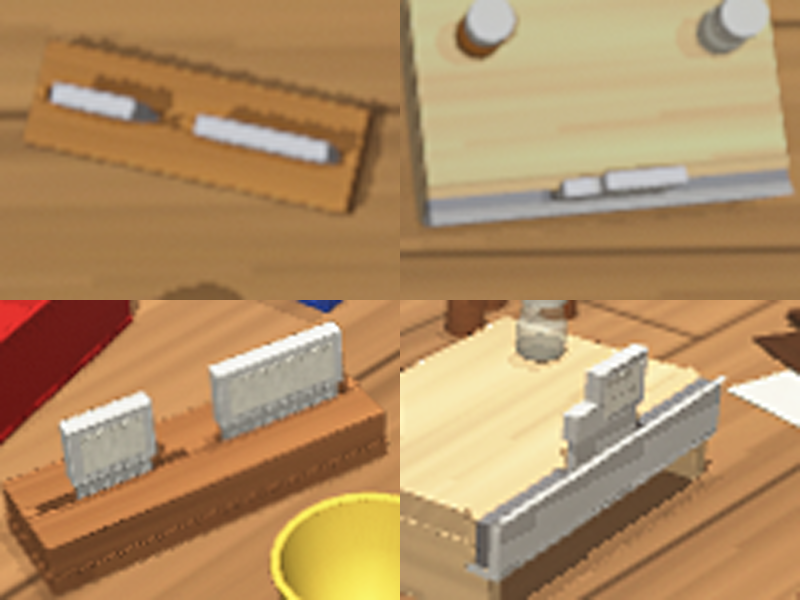

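Confirmed in the crop. In the top view the wide whole holder is the right one on the stand, at about (187,215). The narrow spare is at (145,206). The broken holder is in the rack slot at about (392,184), missing its left (+y) corner. Next I measure.

```bash
cat > h.py <<'E'
import cv2,numpy as np
from bench import env
from scipy.spatial.transform import Rotation as Rn
def ray(c,p):
    u=cv2.undistortPoints(np.array([[p]],float),c["intrinsics"],c["dist_coeffs"])[0,0]
    R=np.array(c["R"]); d=R.T@[u[0],u[1],1]; return -R.T@c["t"],d/np.linalg.norm(d)
def plane(c,p,z):
    o,d=ray(c,p); return o+d*(z-o[2])/d[2]
def tri(c1,p1,c2,p2):
    o1,d1=ray(c1,p1);o2,d2=ray(c2,p2)
    s=np.linalg.lstsq(np.c_[d1,-d2],o2-o1,rcond=None)[0]
    a,b=o1+d1*s[0],o2+d2*s[1]; return (a+b)/2,np.linalg.norm(a-b)
def rot(yaw): # tool down; tool y (closing) along heading yaw in the xy-plane
    y=np.array([np.cos(yaw),np.sin(yaw),0]);z=np.array([0,0,-1.]);x=np.cross(y,z)
    return Rn.from_matrix(np.c_[x,y,z]).as_rotvec()
E
python3 - <<'E'
from h import *
np.set_printoptions(precision=4,suppress=True)
T=env.read_camera("top");S=env.read_camera("side")
cr=lambda x,y,w,o:((x+.5)*w/400-.5+o[0],(y+.5)*w/400-.5+o[1])
ts=lambda x,y:cr(x,y,100,(120,180)); tr=lambda x,y:cr(x,y,120,(325,130))
ss=lambda x,y:cr(x,y,124,(120,252)); sr=lambda x,y:cr(x,y,100,(285,140))
for n,a,b in [("new L",ts(194,124),ss(340,27)),("new R",ts(328,151),ss(213,70)),("new L/alt",ts(194,124),ss(213,70)),("new R/alt",ts(328,151),ss(340,27)),
 ("old hiL",tr(206,180),sr(191,70)),("old hiR",tr(287,176),sr(244,48))]:
    print(n,*tri(T,a,S,b))
g=cv2.cvtColor(T["image"],cv2.COLOR_RGB2HSV)
m=((g[...,1]<45)&(g[...,2]>165)).astype(np.uint8)
n,_,st,ce=cv2.connectedComponentsWithStats(m)
for x,y,w,h,A in st[1:]:
    if A<25:continue
    sub=np.zeros_like(m);sub[y:y+h,x:x+w]=m[y:y+h,x:x+w]
    r=cv2.minAreaRect(cv2.findNonZero(sub)); print(A,np.round(r[0],1),np.round(r[1],1),r[2])
for z in(.055,.066):
  a,b=plane(T,tr(28,222),z),plane(T,tr(392,193),z);print("lip",a,b,np.degrees(np.arctan2((a-b)[1],(a-b)[0])))
print("tub",plane(T,(289.5,275),.06))
for p in((255,253-5),(316,240),(324,303),(262,311)):print(plane(T,p,.06))
E
```

```text
new L [0.5439 0.1976 0.1065] 0.05826779075788432
new R [0.5769 0.1812 0.0439] 0.06104781392259899
new L/alt [0.5688 0.2247 0.0752] 0.0007738309049058957
new R/alt [0.5531 0.1531 0.0719] 0.0019378373077926572
old hiL [ 0.6162 -0.2362  0.1187] 0.0012131471936461646
old hiR [ 0.6181 -0.2886  0.1148] 0.00018129609433396784
11025 [ 45.5 160.7] [ 96.8 200. ] 5.230807304382324
152 [428.5 133.5] [13. 13.] 90.0
160 [352.  134.5] [13. 14.] 90.0
7573 [518.1 232.6] [107.1 122. ] 11.309932708740234
127 [398.9 182.6] [ 5.2 24.1] 85.2363510131836
53 [379.  185.5] [ 5. 10.] 90.0
249 [388.3 188. ] [  8.2 107.5] 85.38008117675781
101 [142.5 204.6] [20.1  4.9] 12.528807640075684
168 [184.9 214.1] [33.2  5. ] 12.528807640075684
3683 [288.7 275.6] [65.6 65.2] 82.40535736083984
lip [ 0.5982 -0.1341  0.055 ] [ 0.6147 -0.3787  0.055 ] 93.85619645875065
lip [ 0.5969 -0.1325  0.066 ] [ 0.6132 -0.3742  0.066 ] 93.85619645875063
tub [ 0.427  -0.0343  0.06  ]
[0.4864 0.0398 0.06  ]
[ 0.5018 -0.0935  0.06  ]
[ 0.3662 -0.1078  0.06  ]
[0.3515 0.026  0.06  ]
```

Heights agree with the text: the new holder's top is at about 0.073 and the old one's at about 0.116. The lip line gives x = 0.616 for the slot, which matches. Now grasping the broken holder.

```bash
python3 - <<'E'
from h import *
np.set_printoptions(precision=4,suppress=True)
env.command_gripper(.045,25)
r=rot(np.radians(3.9)); p=np.array([.6165,-.2515])
for q,yw in(((.6165,-.2515,.2),3.9),((.561,.189,.2),-12.4),((.427,-.034,.2),-10)):
    print(env.solve_ik(q,rot(np.radians(yw))),env.solve_ik(q,rot(np.radians(yw+180))))
r=rot(np.radians(3.9)); 
j=env.solve_ik([*p,.2],r)
env.move_pose([*p,.2],r); print(env.get_clock())
env.move_l([*p,.095]); env.move_l([*p,.081],.05)
print(env.get_wrist_force(),env.get_tool_pos())
env.command_gripper(0,25)
print(env.get_opening(),env.get_grasp_force(),env.get_wrist_force(),env.get_ft_torque(),env.get_clock())
for n in("side","top"):
    cv2.imwrite(f"pics/{n}1.png",env.read_camera(n)["image"][:,:,::-1])
s=cv2.imread("pics/side1.png")[120:240,260:420];cv2.imwrite("pics/s1c.png",cv2.resize(s,(800,600)))
E
```

```text
[-0.4247  0.2718  1.6665 -0.      1.2033 -0.4928] None
[ 0.2829  0.1357  1.8295 -0.      1.1765  0.4993] None
[-0.1376 -0.1895  2.1461 -0.      1.185   0.0369] None
3.0417
[-0.6166 -0.0194 -0.1629] [ 0.6162 -0.2513  0.0806]
0.009939411119483559 25.00004254281521 [ 0.5002 -0.2191  0.5372] [-0.0405 -0.0937  0.0291] 4.9417
```

View pics/s1c.png

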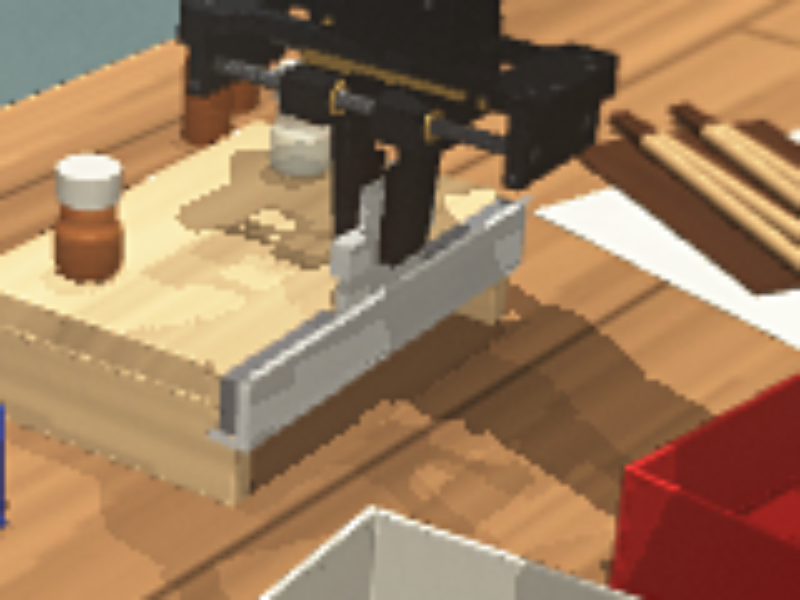

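The old holder is gripped at 9.9 mm, with the wrist nearly free of load. Next I lift it, drop it in the white box, and look.

```bash
python3 - <<'E'
from h import *
np.set_printoptions(precision=4,suppress=True)
p=env.get_tool_pos(); 
env.move_l([p[0],p[1],.13],.06); print(env.get_opening(),env.get_wrist_force())
env.move_l([p[0],p[1],.2])
t=[.4265,-.034]; r=rot(np.radians(6.6))
env.move_pose([*t,.2],r); env.move_l([*t,.068],.12)
print(env.get_opening(),env.get_wrist_force())
env.hold(.3); env.command_gripper(.045); env.hold(.3)
env.move_l([*t,.2])
c=[.561,.189]; env.move_pose([*c,.2],rot(np.radians(-12.4)))
print(env.get_clock())
T=env.read_camera("top");S=env.read_camera("side")
t=T["image"][235:325,230:350,::-1]; s=S["image"][210:315,270:410,::-1]
s2=S["image"][130:220,250:370,::-1]; s3=S["image"][240:345,110:250,::-1]
f=lambda i:cv2.resize(i,(400,300),interpolation=cv2.INTER_CUBIC)
cv2.imwrite("pics/m2.png",np.vstack([np.hstack([f(t),f(s)]),np.hstack([f(s2),f(s3)])]))
E
```

```text
0.009623659252925115 [ 0.401   0.7389 -0.2801]
0.009894998631322744 [1.1046 0.712  0.6741]
12.3167
```

View pics/m2.png

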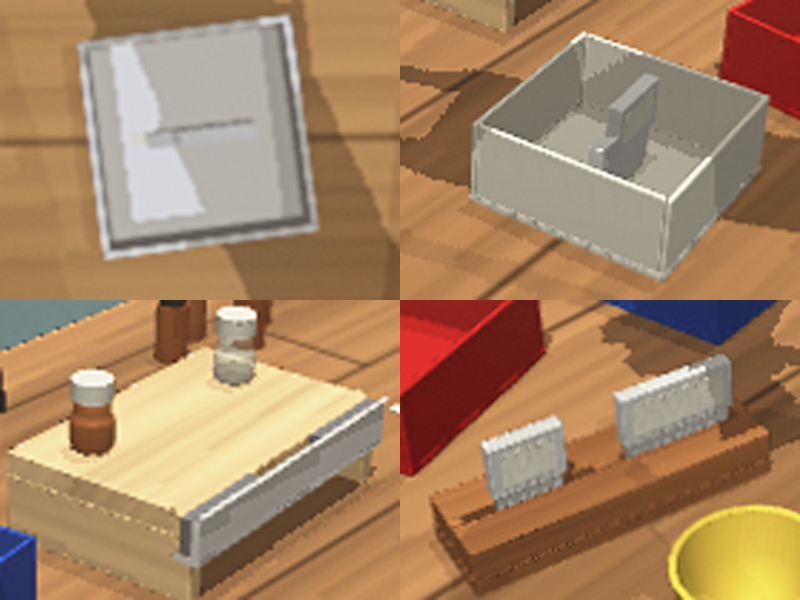

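The crops show the broken holder inside the white box, the slot empty and the jars untouched. Now the whole holder.

```bash
python3 - <<'E'
from h import *
np.set_printoptions(precision=4,suppress=True)
c=[.561,.189]
env.move_l([*c,.055]); env.move_l([*c,.039],.05)
print(env.get_wrist_force(),env.get_tool_pos())
env.command_gripper(0,45)
print(env.get_opening(),env.get_grasp_force(),env.get_wrist_force(),env.get_ft_torque())
env.move_l([*c,.075],.06); env.move_l([*c,.2]); print(env.get_opening())
p=[.6164,-.2517]
env.move_pose([*p,.2],rot(np.radians(3.9))); env.move_l([*p,.115]); env.hold(.2)
print(env.get_clock(),env.get_tool_pos(),env.get_wrist_force(),env.get_ft_torque())
T=env.read_camera("top");S=env.read_camera("side")
f=lambda i:cv2.resize(i,(400,300),interpolation=cv2.INTER_CUBIC)
s=cv2.resize(S["image"][125:215,275:395,::-1],(800,600),interpolation=cv2.INTER_CUBIC)
cv2.imwrite("pics/s3.png",s)
E
```

```text
[-0.098   0.2822  0.145 ] [0.5605 0.1889 0.0384]
0.009509033128113055 44.997270914318506 [ 2.0292 -0.564  -1.3114] [-0.1781 -0.3865 -0.0621]
0.009568608569561201
18.9083 [ 0.6175 -0.2521  0.1168] [ 0.2808 -0.1256 -0.9072] [ 0.0035 -0.0939 -0.01  ]
```

View pics/s3.png

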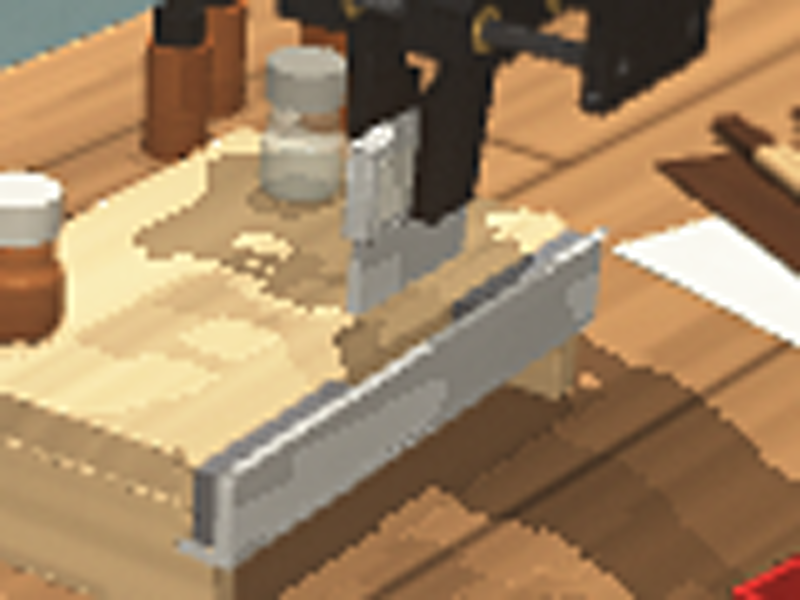

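The holder hangs upright over the slot. Before inserting, I check its lengthwise centring against the gap between the grey end blocks, which run from about (345,387) to (457,312) in the crop.

```bash
python3 - <<'E'
from h import *
np.set_printoptions(precision=4,suppress=True)
S=env.read_camera("side"); f=lambda x,y:(274.5+(x+.5)*.15,124.5+(y+.5)*.15)
print("tongue L corner",plane(S,f(350,312),env.get_tool_pos()[2]-.029),"expect y -.219")
for z in(.064,.067,.069):
  for p in((345,387),(457,312)):print(z,plane(S,f(*p),z))
print(env.get_tool_pos(),np.degrees(np.arctan2(*Rn.from_rotvec(env.get_tool_rot()).as_matrix()[[1,0],1])))
E
```

```text
tongue L corner [ 0.6198 -0.2234  0.087 ] expect y -.219
0.064 [ 0.6138 -0.2148  0.064 ]
0.064 [ 0.6206 -0.2887  0.064 ]
0.067 [ 0.6103 -0.2099  0.067 ]
0.067 [ 0.6171 -0.2834  0.067 ]
0.069 [ 0.6079 -0.2066  0.069 ]
0.069 [ 0.6147 -0.2798  0.069 ]
[ 0.6169 -0.252   0.116 ] 3.8969577251096252
```

Slot centre is at y ≈ -0.250 and the holder centre may sit about 2–4 mm towards -y, within the ±6 mm slack. I'll shift +2 mm and insert with a force guard.

```bash
python3 - <<'E'
from h import *
np.set_printoptions(precision=4,suppress=True)
p=[.6164,-.2497]
env.move_l([*p,.112],.05)
z=.112
while z>.0739:
    z-=.003 if z>.086 else .001
    env.move_l([*p,z],.04); f=env.get_wrist_force()
    print(round(z,4),env.get_tool_pos(),f,round(env.get_opening(),4))
    if np.linalg.norm(f)>20: print("stop");break
    if z>.083 and np.linalg.norm(f)>6: print("early contact");break
print(env.get_ft_torque(),env.get_clock())
S=env.read_camera("side")
cv2.imwrite("pics/s4.png",cv2.resize(S["image"][125:215,275:395,::-1],(800,600),interpolation=cv2.INTER_CUBIC))
E
```

```text
0.109 [ 0.6161 -0.2496  0.1085] [ 0.5134  0.8133 -0.1049] 0.0095
0.106 [ 0.6162 -0.2496  0.1056] [ 0.2286 -0.6266  0.0077] 0.0093
0.103 [ 0.6162 -0.2496  0.1027] [-0.0672  0.3602 -0.8237] 0.0092
0.1 [ 0.6162 -0.2496  0.0996] [-0.4276  0.9434 -0.5016] 0.0093
0.097 [ 0.6162 -0.2496  0.0967] [-0.639  -0.0117 -0.1554] 0.0094
0.094 [ 0.6162 -0.2496  0.0937] [ 0.0502  0.6639 -0.2486] 0.0095
0.091 [ 0.6162 -0.2496  0.0906] [ 0.7205  0.212  -0.7944] 0.0095
0.088 [ 0.6162 -0.2496  0.0876] [-0.6987 -0.3302 -0.7601] 0.0096
0.085 [ 0.6162 -0.2496  0.0847] [-0.0157  0.2664 -0.3858] 0.0095
0.084 [ 0.6164 -0.2497  0.0839] [-0.151  -0.2948 -1.0766] 0.0097
0.083 [ 0.6163 -0.2497  0.0829] [ 0.6139  0.3202 -0.8174] 0.0098
0.082 [ 0.6163 -0.2497  0.0819] [ 0.0662 -0.2365 -1.1153] 0.0093
0.081 [ 0.6166 -0.2498  0.0811] [ 0.1165 -0.9176 -0.597 ] 0.0096
0.08 [ 0.6166 -0.2498  0.0805] [-1.063   0.5737  3.0388] 0.0097
0.079 [ 0.6166 -0.2498  0.0794] [-0.7687  0.0506  4.9807] 0.0094
0.078 [ 0.6166 -0.2498  0.0783] [-0.2456  1.819   5.0122] 0.0096
0.077 [ 0.6166 -0.2498  0.0775] [-1.6857  0.6309  5.8585] 0.0097
0.076 [ 0.6167 -0.2498  0.0766] [-1.6615  1.4508  6.8726] 0.0097
0.075 [ 0.6167 -0.2498  0.0758] [-1.8453  1.1121  7.637 ] 0.01
0.074 [ 0.6168 -0.2498  0.0751] [-2.2201  0.7837  7.4139] 0.0096
0.073 [ 0.6169 -0.2498  0.075 ] [-3.2799  1.8975 13.2428] 0.0094
[ 0.2654  0.5613 -0.027 ] 24.5583
```

View pics/s4.png

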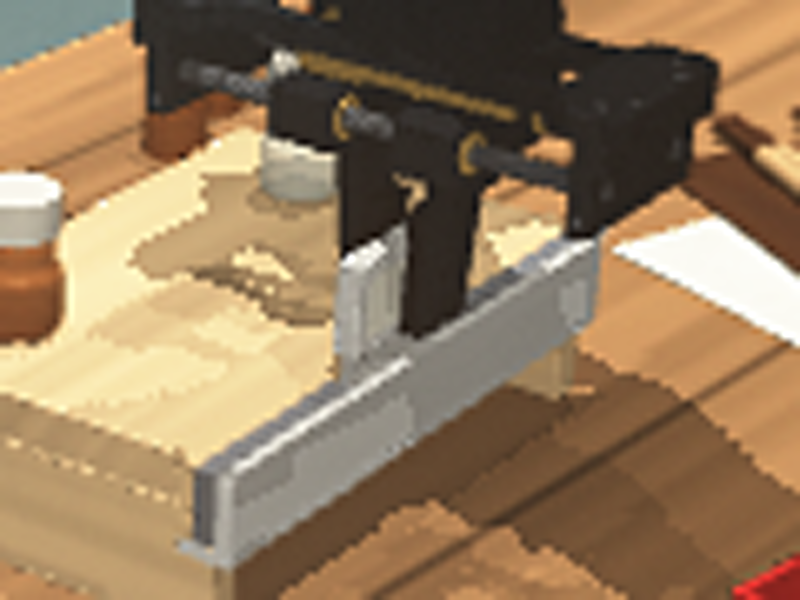

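The force record fits the pad: contact at 0.081, a rise to about 8 N at 0.075, then a stiff jump to 13 N. That is 6 mm of travel, so the pad is at its stop. I'll press slightly more, check that it holds, and hand in.

```bash
python3 - <<'E'
from h import *
env.move_l([.6164,-.2497,.0725],.02)
for _ in range(3):
    env.hold(.4); print(env.get_tool_pos(),env.get_wrist_force(),env.get_opening(),env.get_grasp_force())
f=env.get_wrist_force()
if 11<f[2]<25: print(env.close_job())
E
```

```text
[ 0.61692649 -0.24982374  0.07497133] [-5.52555719  1.98308913 15.21101446] 0.00991902652163559 45.00249080825597
[ 0.61695726 -0.24979714  0.0749765 ] [-4.59086876  2.01516142 13.9008089 ] 0.00942163609241085 45.00256706960499
[ 0.61691336 -0.24980079  0.07493875] [-3.11930244  2.73066877 13.55588199] 0.009635720332289053 45.00242685433477
the job is handed in; nothing more can be done
None
```

The broken holder is in the white reject box, and the whole holder of the same width is held pressed down with about 14 N, with the pad apparently at its stop; the job is handed in.

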